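# Close the damp chest: free the lid stay and lower the lid

## Robot

A 6-joint arm with a two-finger parallel gripper is mounted at the origin on a cart in front of the work surface, level with it; the furniture and walls round the work are solid. World frame = base frame: x ahead of the robot, y to its left, z up, the work surface at z = 0. Lengths are in m, angles in rad, forces in N, time in s.
With the tool pointing down it reaches from about 0.25 to 0.725 m from the base axis. Payload 4 kg.
Tool frame: the origin (TCP) lies midway between the tips of the shut fingers; the grasp point (between the pads) lies 19 mm behind it (bot.grip_depth is the distance from the TCP to the grasp point, in m); z points along the fingers, y is the line along which they close (so a half turn about z gives the same grasp; the last joint's range is limited). The gripper opens to 85 mm and grips with 20 to 120 N. Pads are 22 mm wide; open, the fingers measure 114 mm over their backs; the gripper's body (76 mm by 85 mm) begins 54 mm behind the grasp point. The pads swing forward as they close: fully open they stand 13 mm farther back than shut.
Start: joints at [-1.251, 0.241, 0.005, 1.335, 0, 1.571], TCP at [0.157, -0.475, 0.231] pointing down, gripper open.
Joint ranges: [-2.72, 2.72], [-1.05, 1.87], [-1.09, 1.28], [-1.99, 2.15], [-1.42, 1.44], [-3.14, 3.14]. Speed limits (rad/s): [2.79, 2.79, 3.14, 3.14, 3.14, 3.14].

## Interface

Orientations are given as a rotation vector (axis times angle).
In Python, from station import bot, release, close, solver, readout, eyes, workorder gives the robot as it stands. Calls block until the motion is done:
- bot.goto(position, orientation): joint-space move of the TCP to a pose.
- bot.move_linear(position, ori=None, vel=0.15, force_limit=None): straight line of the TCP; ori=None keeps the orientation; vel is the mean speed in m/s. With force_limit (N) it stops when the force on the tool has changed by that much, and returns True; else False.
- bot.move_j(angles): joint-space move.
- release() and close(force=None): open the fingers fully, or close them until they stop; force is the grip in N (None keeps the last).
- bot.sleep(seconds).
- solver.inverse_kinematics(position, orientation): joint angles nearest the present ones, or None.
- readout.get_obs(): the state.
- eyes.read_camera(name): name is "side" or "top" or "wrist"; returns the picture (420x560x3 uint8, blue, green, red); there is no depth.
- eyes.camera_model(name): a dict with "fx", "fy", "cx", "cy" (pixels), "pose" (4x4, takes a point from camera to world coordinates). Camera axes: x right, y up, looking along -z (the intrinsics and any distortion apply to the point x, -y, -z); pixel columns grow to the right and rows downward; lengths in m; the calibration is good to about 2 mm. The wrist camera is an equidistant fisheye: a pixel r from the principal point sees the ray r / f radians off the axis. A picture is of the moment at which its call begins: read the wrist's pose just before it. camera_model takes no time and is no camera call; for the wrist camera it gives the pose at the moment of the call.
A pose or a line that the arm cannot do raises bot.MotionError and nothing moves.
- workorder.sign_off(): hands the job in; it is judged then, once.
The state is a dict: "clock": time; "qpos": joint angles; "dq": joint speeds; "effort": joint torques, N m; "tool_pos": TCP position; "orientation": TCP orientation; "wrist_force": force on the tool from outside, world axes, zero at the start; "moment": the same for the moment, N m; "finger_gap": finger opening in m; "finger_force": force on a finger pad.
Only numpy, scipy, OpenCV 4.12 (cv2) and the standard library are available. Lean on these libraries where they do the work, as an engineer would, in place of code of your own. Each camera call takes 0.05 s, during which the arm holds its last target. There are 200 camera calls.

## Task

Close the plywood damp chest without slamming or forcing it. The folding stay at its side is locked: lift its knee by the knob until it is clearly past centre and folded the other way, then lower the lid by its bar all the way down and press it for a moment onto the rubber seal with a push of about 8 N, let go and leave it shut, with the pots inside and the things around undisturbed.

Things in the scene. Friction and masses are not known exactly. Their poses are not given: they have to be found in the camera images.
- chest: open-topped plywood chest fixed on the table, 170 deep (its x) x 170 wide (its y) x 86 high, walls 10, with a rubber seal on its rim. Origin at the centre of its underside; its x axis points from the front to the hinged back, the stay is on its -y side, z up.
- lid: plywood lid, 0.5 kg give or take a third, 174 long x 176 wide x 12; origin on the hinge axis. The panel runs along its -x; its z is upright within 2.5 degrees when shut and tilts back 80 degrees at the start (locked). Once freed it stays up by friction while nearly upright, but falls by itself below about 60 degrees unless held. Shut, its front underside rests on the seal.
- lid_bar (a point): centre of the round steel grip bar of the lid, diameter 12, 90 long, parallel to the chest's y, held by two arms 48 in front of the lid's front edge; it lies 220 from the hinge axis along the lid and 6 above the lid's underside plane. The bar may turn between the fingers as the lid swings.
- hinge (a point): the lid's hinge axis at mid width, 85 behind the chest's centre and 90 above the table; the axis runs along the chest's y. The lid's underside plane passes through it.
- knob (a point): middle of the graspable length of the knee knob: a round steel pin of diameter 12 that points sideways out of the chest (its -y) from the stay's knee, 80 long free, with an end collar of 18; this point is 69 outside the chest's side face. The knob rides on the lower link, so it moves on a circle about the stay_foot axis, and may turn between the fingers.
- stay_foot (a point): point on the axis of the stay's lower pivot, in the same upright plane as the knob point; axis along the chest's y; 30 in front of the chest's centre and 60 above the table. The knob lies 84 from this axis.
- stay_lower: lower flat steel link of the stay, 14 wide, from the pivot on the chest's side up to the knee; it carries the knob and the upper link. Its x runs from the foot to the knee. Freeing the knee swings the knob up and to the front, away from the hinge; it needs about 4 to 8 N at the knob along its circle, against friction.
- stay_upper (a joint): angle of the stay's knee: 0 locked against its stop (knee sagging to the back and below), 0.12 rad dead straight, then growing as the knee folds up and to the front; about 2.8 with the lid shut. Friction in the knee holds the angle it is left at near the open lid.
- seal: black rubber seal on the rim; origin at rim height over the chest's centre. The front strip bears the lid. Its height is not measured: its top lies 1 to 10 above the rim, worn differently each time, so where the lid meets it has to be felt. It yields about 0.14 mm at the lid's bar per N pushed there; a push of more than about 15 N at the bar crushes it.
- pinch_pot: small grey pinch pot, 67 x 69 x 49 high, standing in the chest; origin under its centre.
- salt_dish: small pale dish, 67 x 70 x 27 high, standing in the chest; origin under its centre.
- yellow_scraper: yellow plastic scraper, 74 x 110 x 14, on the table; leave alone.
- wood_rib: flat wooden rib, 62 x 96 x 8, on the table; leave alone.
- bisque_beaker: pale beaker, 65 across x 83 high, standing on the table; leave alone.
- ring_cutter_1: metal ring cutter, 69 across x 28 high, on the table; leave alone.
- ring_cutter_2: metal ring cutter, 49 across x 28 high, on the table; leave alone.
- marker: marker pen, 135 long, on the table; leave alone.
- masking_tape: roll of masking tape, 98 across x 25 high, on the table; leave alone.
- loop_tool: wooden loop tool, 168 long x 32 wide x 12, on the table; leave alone.
- stay_bracket (a joint): strain of the spring-mounted foot bracket of the stay, m: it slides along the stay's straight line by 0.05 mm per N of load along the stay, positive toward the lid; 0 at rest. Pushing the lid down with about 20 N at its bar while the knee is locked strains it by 3 mm, as does dragging the knob off its circle.

How it is judged:
On the way, in this order (a step that is already met when the one before it is completed fails the run):
1. the stay's knee is lifted past centre (knee angle over 0.3 rad) while the lid still stands open (value of joint stay_upper above 0.3 rad and angle between lid's own z axis and vertical above 0.9 rad), for 0.2 s.
2. the lid is down (within 0.06 rad of shut) and pressed on the seal with more than 6 N (angle between lid's own z axis and vertical below 0.06 rad and contact force between seal and anything else above 6 N), for 0.2 s.
At the end, for the whole second after the job is handed in: the lid lies shut on the seal, within 0.045 rad of level and at rest, let go (angle between lid's own z axis and vertical below 0.045 rad and angular speed of lid below 0.05 rad/s); the robot touches nothing.
It fails at once if the lid slams: it turns faster than 1.5 rad/s (angular speed of lid above 1.5 rad/s).
It fails at once if the seal is crushed with more than 25 N (contact force between seal and anything else above 25 N).
It fails at once if the stay is forced: its foot bracket is strained by more than 3 mm (60 N along the stay) (value of joint stay_bracket above 0.003 m or value of joint stay_bracket below -0.003 m).
It fails at once if a pot in the chest is displaced by more than 20 mm, or a thing on the table by more than 30 mm (distance of any of pinch_pot, salt_dish from where it was at the start of the episode above 0.02 m or distance of any of yellow_scraper, wood_rib, bisque_beaker, ring_cutter_1, ring_cutter_2, marker, masking_tape, loop_tool from where it was at the start of the episode above 0.03 m).
It also fails if it takes over 70 s, if anything falls off the work surface, if the arm or the gripper's body presses on something with over 40 N, if the wrist force passes 120 N, or if a joint passes its speed limit or range.

## Working session

There is one attempt and no reset: what is moved stays moved. The work goes in short steps, each a Python script; the robot and the scene stay as the last script left them, time stands still between calls to the robot, and variables do not carry over. Pictures are saved under pics/ and viewed, at most 10 in all, crops included, and the job is handed in when it is done.

```bash
ls; mkdir -p pics; python3 - <<'E'
from station import bot, readout, eyes
import cv2
for n in ("side","top"):
    cv2.imwrite(f"pics/{n}0.png",eyes.read_camera(n)); m=eyes.camera_model(n); print(n,m)
o=readout.get_obs(); print(o)
E
```

```text
pics
side {'fx': 437.04240038422995, 'fy': 437.04240038422995, 'cx': 282.757906465885, 'cy': 214.06300296282097, 'pose': array([[-0.99958548,  0.00493401, -0.02836423,  0.51245223],
       [-0.02419508, -0.67792353,  0.73473416,  0.75356105],
       [-0.01560359,  0.73511587,  0.67776189,  0.92681045],
       [ 0.        ,  0.        ,  0.        ,  1.        ]])}
top {'fx': 485.83307795644663, 'fy': 485.83307795644663, 'cx': 283.08721449918215, 'cy': 202.99736864750292, 'pose': array([[-1.32802566e-02,  9.99494252e-01, -2.88942128e-02,
         5.05032991e-01],
       [-9.99911604e-01, -1.32559880e-02,  1.03131103e-03,
        -2.79620278e-02],
       [ 6.47768110e-04,  2.89053547e-02,  9.99581943e-01,
         1.46173943e+00],
       [ 0.00000000e+00,  0.00000000e+00,  0.00000000e+00,
         1.00000000e+00]])}
{'clock': 0.1, 'qpos': array([-1.25102217e+00,  2.41390054e-01,  3.86328777e-03,  1.33520726e+00,
        5.30214188e-05,  1.57080875e+00]), 'dq': array([-0.00042596, -0.00161547,  0.00369058,  0.00053179, -0.00115395,
       -0.00066332]), 'effort': array([-7.94575171e-04, -3.73137474e+01,  2.53010899e+01,  1.08546545e-02,
       -4.48979290e-05, -7.60664193e-06]), 'tool_pos': array([ 0.15701309, -0.47410981,  0.23047746]), 'orientation': array([-3.09962865e+00, -4.99837438e-01,  4.02132461e-04]), 'wrist_force': array([-0.02869336,  0.76397095, -0.43143916]), 'moment': array([-3.47773881e-02, -4.80152746e-05, -9.81518378e-03]), 'finger_force': 0.0, 'finger_gap': 0.08542975161648789}
```

View pics/side0.png

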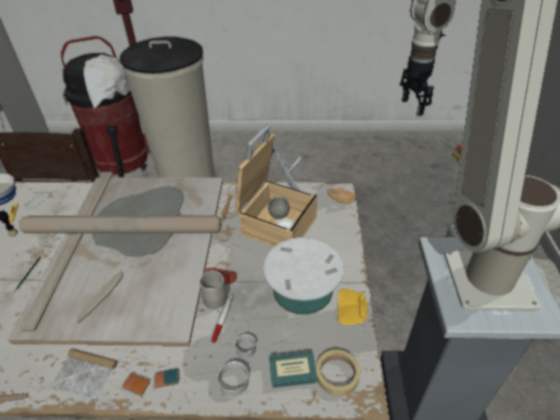

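View pics/top0.png

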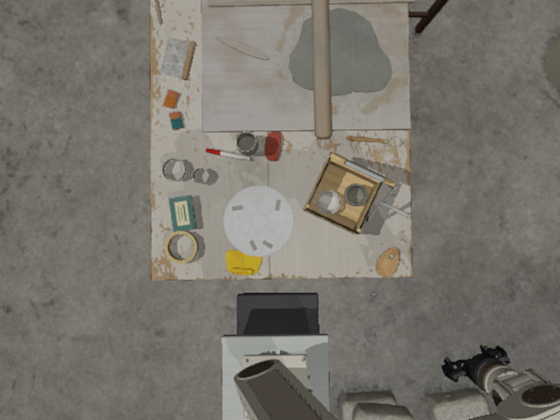

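```bash
python3 - <<'E'
import cv2
t=cv2.imread("pics/top0.png")[130:285,290:420]; s=cv2.imread("pics/side0.png")[115:250,225:365]
cv2.imwrite("pics/c1.png",cv2.resize(t[:100],None,fx=6,fy=6,interpolation=cv2.INTER_CUBIC))
cv2.imwrite("pics/c2.png",cv2.resize(s[:,:],None,fx=4.4,fy=4.4,interpolation=cv2.INTER_CUBIC))
E
```

```text
(no output)
```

View pics/c1.png

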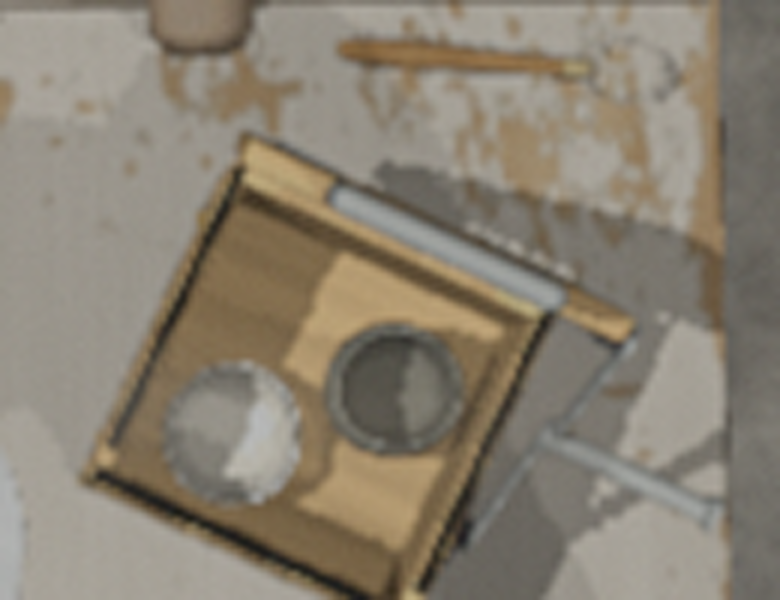

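View pics/c2.png

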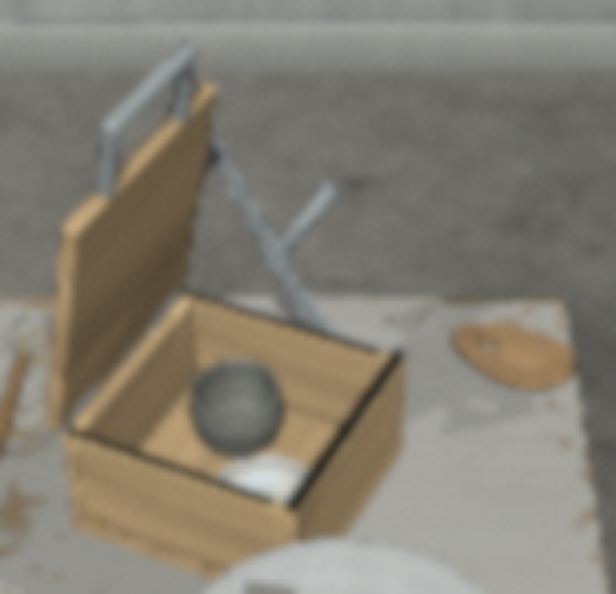

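Side view: bar ends at crop (105,130)/(190,55), knob from (280,248) to (332,190), and rim corners at (70,430), (293,505), (400,352) and (190,297). Top view: bar ends at (335,198)/(560,300), knob from (548,438) to (712,512), and front rim corners at (90,478) and (415,595).

```bash
cat > geo.py <<'E'
import numpy as np
from station import eyes
def ray(n,p):
    m=eyes.camera_model(n); d=np.array([(p[0]-m['cx'])/m['fx'],-(p[1]-m['cy'])/m['fy'],-1.])
    R=m['pose']; d=R[:3,:3]@d; return R[:3,3],d/np.linalg.norm(d)
def plane(n,p,z):
    o,d=ray(n,p); return o+d*(z-o[2])/d[2]
def tri(ps,pt):
    A=np.zeros((3,3)); b=np.zeros(3); L=[]
    for n,p in (("side",ps),("top",pt)):
        o,d=ray(n,p); P=np.eye(3)-np.outer(d,d); A+=P; b+=P@o; L.append((o,P))
    x=np.linalg.solve(A,b); return x,[round(1e3*np.linalg.norm(P@(x-o)),1) for o,P in L]
E
python3 - <<'E'
from geo import *
np.set_printoptions(precision=4,suppress=True)
S=lambda u,v:(u/4.4+225-.4,v/4.4+115-.4)
T=lambda u,v:(u/6+290-.4,v/6+130-.4)
c={}
for k,v in dict(bL=(70,430),fL=(293,505),fR=(400,352),bR=(190,297)).items(): c[k]=plane("side",S(*v),.09); print(k,c[k])
print("side chest ctr",sum(c.values())/4)
e=c['bL']-c['fL']+c['bR']-c['fR']; print(np.degrees(np.arctan2(e[1],e[0])),np.linalg.norm(e)/2,np.linalg.norm(c['fL']-c['fR']))
fl,fr=plane("top",T(90,478),.09),plane("top",T(415,595),.09); w=fl-fr
print("top",fl,fr,np.linalg.norm(w),np.degrees(np.arctan2(-w[0],w[1])))
for k,(a,b) in dict(barL=((105,130),(335,198)),barR=((190,55),(560,300)),barC=((148,91),(447,249)),knee=((280,248),(548,438)),tip=((332,190),(712,512))).items():print(k,*tri(S(*a),T(*b)))
E
```

```text
bL [ 0.6678 -0.16    0.09  ]
fL [ 0.523  -0.0923  0.09  ]
fR [ 0.4525 -0.2394  0.09  ]
bR [ 0.597 -0.298  0.09 ]
side chest ctr [ 0.5601 -0.1974  0.09  ]
-23.59177284079008 0.15783977226103044 0.1630811832127973
top [ 0.5262 -0.0899  0.09  ] [ 0.4691 -0.2419  0.09  ] 0.16232053368096214 -20.567984636003253
barL [ 0.6322 -0.179   0.3073] [np.float64(0.5), np.float64(0.5)]
barR [ 0.5893 -0.2687  0.3022] [np.float64(2.0), np.float64(2.0)]
barC [ 0.611  -0.2235  0.3052] [np.float64(1.1), np.float64(1.1)]
knee [ 0.5374 -0.2969  0.1338] [np.float64(3.6), np.float64(3.6)]
tip [ 0.5021 -0.3723  0.1283] [np.float64(4.1), np.float64(4.1)]
```

```bash
cat > kin.py <<'E'
from geo import *
from scipy.spatial.transform import Rotation as Rn
from scipy.optimize import fsolve
from station import bot, release, close, solver, readout, workorder
C=np.array([.562,-.200,0]); YAW=np.radians(-25.2)
ex=np.array([np.cos(YAW),np.sin(YAW),0]); ey=np.array([-ex[1],ex[0],0]); ez=np.array([0,0,1.])
W=lambda x,y,z:C+x*ex+y*ey+z*ez            # chest -> world
def ori(t,s=1):                             # tool z tilted t from down towards chest +x
    z=np.sin(t)*ex-np.cos(t)*ez; y=s*(np.cos(t)*ex+np.sin(t)*ez)
    return Rn.from_matrix(np.c_[np.cross(y,z),y,z]).as_rotvec(), z
G=bot.grip_depth
def bar(a): return W(.085-.22*np.cos(a)+.006*np.sin(a),0,.09+.22*np.sin(a)+.006*np.cos(a))
def knob(b,off=-.008): return W(-.03+.084*np.cos(b),-.154+off,.06+.084*np.sin(b))
E
python3 - <<'E'
from kin import *
np.set_printoptions(precision=3,suppress=True)
# four-bar
L1=.084
def P(a,p): return np.array([.115-p*np.cos(a),.03+p*np.sin(a)])
r80=np.radians(80)
f=lambda v:[np.sum(P(r80,v[0])**2)-(L1**2+v[1]**2+2*L1*v[1]*np.cos(.12)),np.sum(P(0,v[0])**2)-(L1**2+v[1]**2+2*L1*v[1]*np.cos(2.68))]
p,L2=fsolve(f,[.14,.09]); print("p,L2",p,L2)
for k in (0,.12,.3,.4,.5,.6,.8):
    d2=L1**2+L2**2+2*L1*L2*np.cos(k-.12)
    a=fsolve(lambda a:np.sum(P(a[0],p)**2)-d2,1.35)[0]; q=P(a,p)
    # upper direction rotated by -(k-.12) sign: knee folds to front/up
    b=np.arctan2(q[1],q[0])+np.arctan2(L2*np.sin(k-.12),L1+L2*np.cos(k-.12))
    print(k,"lid",np.degrees(a),"lower",np.degrees(b))
b=np.radians(55)
for s in(1,-1):
  for t in (0,-.3):
    o,z=ori(t,s); print("knob",s,t,[solver.inverse_kinematics(knob(b)+G*z-h*z,o) for h in(0.12,0)])
  for t in (.4,.8):
    o,z=ori(t,s)
    for a in (80,40,0): print("bar",s,t,a,solver.inverse_kinematics(bar(np.radians(a))+G*z,o),solver.inverse_kinematics(bar(np.radians(a))+(G-.08)*z,o))
E
```

```text
p,L2 0.19948573770224337 0.15668420491766108
0 lid 80.00000000000078 lower 65.98525953217298
0.12 lid 80.22951852474557 lower 70.29660991317823
0.3 lid 79.71397978809527 lower 77.38672315796799
0.4 lid 78.9874068445905 lower 81.65360749001253
0.5 lid 77.95564015931974 lower 86.1558201844664
0.6 lid 76.62948761308182 lower 90.89302300209364
0.8 lid 73.14844607735759 lower 101.0691236874947
knob 1 0 [array([-0.608,  0.488,  0.362,  1.444,  0.   ,  1.403]), array([-0.608,  0.549,  0.145,  1.167,  0.   ,  1.403])]
knob 1 -0.3 [array([-0.581,  0.884,  1.015,  1.999, -0.041,  1.436]), array([-0.588,  0.795,  0.546,  1.619, -0.044,  1.429])]
bar 1 0.4 80 [-0.331  0.229  0.061  1.005 -0.042  1.671] [-0.325  0.157  0.16   1.176 -0.045  1.677]
bar 1 0.4 40 [-0.296  0.007 -0.385  0.783 -0.056  1.703] [-0.284 -0.098 -0.288  0.985 -0.06   1.714]
bar 1 0.4 0 [-0.274  0.082 -0.737  0.357 -0.064  1.724] [-0.258 -0.102 -0.676  0.603 -0.071  1.739]
bar 1 0.8 80 [-0.309  0.03  -0.403  0.343 -0.094  1.662] [-0.289 -0.127 -0.398  0.505 -0.108  1.676]
bar 1 0.8 40 [-0.254 -0.162 -0.785  0.157 -0.133  1.70
[... 153 characters left out ...]
0.549,  0.145,  1.167, -0.   , -1.739])]
knob -1 -0.3 [array([-0.581,  0.884,  1.015,  1.999, -0.041, -1.705]), array([-0.588,  0.795,  0.546,  1.619, -0.044, -1.712])]
bar -1 0.4 80 [-0.331  0.229  0.061  1.005 -0.042 -1.471] [-0.325  0.157  0.16   1.176 -0.045 -1.465]
bar -1 0.4 40 [-0.296  0.007 -0.385  0.783 -0.056 -1.438] [-0.284 -0.098 -0.288  0.985 -0.06  -1.427]
bar -1 0.4 0 [-0.274  0.082 -0.737  0.357 -0.064 -1.418] [-0.258 -0.102 -0.676  0.603 -0.071 -1.403]
bar -1 0.8 80 [-0.309  0.03  -0.403  0.343 -0.094 -1.479] [-0.289 -0.127 -0.398  0.505 -0.108 -1.466]
bar -1 0.8 40 [-0.254 -0.162 -0.785  0.157 -0.133 -1.44 ] [-0.213 -0.371 -0.754  0.401 -0.162 -1.411]
bar -1 0.8 0 None None
```

```bash
python3 - <<'E'
from kin import *
import cv2
S=lambda u,v:(u/4.4+225-.4,v/4.4+115-.4)
T=lambda u,v:(u/6+290-.4,v/6+130-.4)
q,r=tri(S(215,155),T(628,345)); d=q-C; print("lid pivot chest",d@ex,d@ey,d[2],r)
o,z=ori(0,1)
for t in (.5,.6,.7): 
    oo,zz=ori(t,1); print(t,solver.inverse_kinematics(bar(-.04)+G*zz,oo),solver.inverse_kinematics(bar(-.04)+(G-.08)*zz,oo))
bot.goto(W(.0,-.175,.235),o)
m=eyes.camera_model("wrist"); cv2.imwrite("pics/w1.png",eyes.read_camera("wrist")); 
import pickle; pickle.dump(m,open("w1.pkl","wb")); print(m, readout.get_obs()["tool_pos"],readout.get_obs()["clock"])
E
```

```text
lid pivot chest 0.06610193636848528 -0.10205467217719565 0.19345755564002678 [np.float64(1.1), np.float64(1.1)]
0.5 [-0.26067467  0.07189101 -0.84703919  0.15862441 -0.08553385  1.72839956] [-0.23707664 -0.15013596 -0.80398797  0.42560267 -0.09668778  1.74928188]
0.6 [-0.2464226   0.06294089 -0.94430008 -0.02770462 -0.10873673  1.7310508 ] [-0.21293052 -0.19753615 -0.91654349  0.26383083 -0.12736076  1.75908272]
0.7 [-0.23093456  0.08042144 -1.04145864 -0.24027583 -0.1339937   1.73152942] [-0.18466714 -0.22460644 -1.03043878  0.08113232 -0.16332322  1.76771334]
{'fx': 325.19226210127806, 'fy': 325.19226210127806, 'cx': 279.1630144426909, 'cy': 214.18678160077707, 'pose': array([[ 9.04094266e-01,  4.07927073e-01,  1.27314811e-01,
         5.19971569e-01],
       [-4.27332947e-01,  8.62805491e-01,  2.70098568e-01,
        -2.91337134e-01],
       [ 3.32600400e-04, -2.98600380e-01,  9.54378176e-01,
         3.77026101e-01],
       [ 0.00000000e+00,  0.00000000e+00,  0.00000000e+00,
         1.00000000e+00]])} [ 0.48631589 -0.35935963  0.23516812] 1.4667
```

View pics/w1.png

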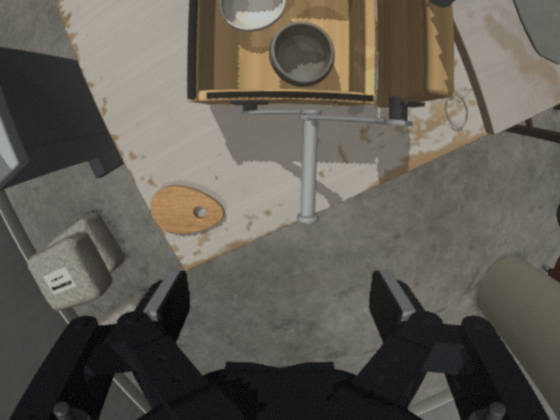

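The wrist view shows the knob from its root (310,112) to the collar centre (307,217), the front rim corner at (190,100), the foot pivot near (249,107) and the lid pivot near (398,108).

```bash
cat > wr.py <<'E'
from kin import *
def wray(m,p):
    u=np.array([p[0]-m['cx'],p[1]-m['cy']]); r=np.hypot(*u); th=r/m['fx']
    d=np.array([u[0]/r*np.sin(th),-u[1]/r*np.sin(th),-np.cos(th)]); return m['pose'][:3,3],m['pose'][:3,:3]@d
def chest(p): d=p-C; return np.round([d@ex,d@ey,d[2]],4)
def isect(rays):
    A=sum(np.eye(3)-np.outer(d,d) for o,d in rays); b=sum((np.eye(3)-np.outer(d,d))@o for o,d in rays)
    x=np.linalg.solve(A,b); return x,[round(1e3*np.linalg.norm((np.eye(3)-np.outer(d,d))@(x-o)),1) for o,d in rays]
E
python3 - <<'E'
from wr import *
import pickle; m=pickle.load(open("w1.pkl","rb"))
S=lambda u,v:(u/4.4+225-.4,v/4.4+115-.4)
T=lambda u,v:(u/6+290-.4,v/6+130-.4)
def pl(p,z): o,d=wray(m,p); return o+d*(z-o[2])/d[2]
print("rim front",chest(pl((190,100),.09)),"back",chest(pl((375,103),.09)))
for k,(w,s,t) in dict(tip=((307,217),(332,190),(712,512)),root=((310,114),(280,248),(548,438))).items():
    W_,S_,T_=wray(m,w),ray("side",S(*s)),ray("top",T(*t))
    for n,rs in (("all",[W_,S_,T_]),("WS",[W_,S_]),("WT",[W_,T_])):
        x,r=isect(rs); print(k,n,chest(x),r)
for n,w,y in (("foot",(249,107),-.095),("knobroot",(310,118),-.105),("tip",(307,217),-.195),("lidpiv",(398,108),-.1)):
    o,d=wray(m,w); s=(y-(o-C)@ey)/(d@ey); print(n,chest(o+s*d))
E
```

```text
rim front [-0.0781 -0.0841  0.09  ] back [ 0.0864 -0.0867  0.09  ]
tip all [ 0.0207 -0.1816  0.1276] [np.float64(2.6), np.float64(5.4), np.float64(2.9)]
tip WS [ 0.0199 -0.1833  0.1265] [np.float64(4.0), np.float64(4.0)]
tip WT [ 0.0221 -0.1774  0.1385] [np.float64(0.2), np.float64(0.2)]
root all [ 0.0209 -0.0991  0.1324] [np.float64(2.9), np.float64(4.9), np.float64(2.6)]
root WS [ 0.0204 -0.1006  0.132 ] [np.float64(3.8), np.float64(3.8)]
root WT [ 0.0245 -0.0992  0.119 ] [np.float64(0.6), np.float64(0.6)]
foot [-0.0175 -0.095   0.1754]
knobroot [ 0.0632 -0.105  -0.2859]
tip [ 0.0272 -0.195   0.0842]
lidpiv [ 0.0062 -0.1     0.3627]
```

```bash
python3 - <<'E'
from wr import *
np.set_printoptions(precision=3,suppress=True)
L1=.084
def P(a,p): return np.array([.115-p*np.cos(a),.03+p*np.sin(a)])
r80=np.radians(80)
f=lambda v:[np.sum(P(r80,v[0])**2)-(L1**2+v[1]**2+2*L1*v[1]*np.cos(.12)),np.sum(P(0,v[0])**2)-(L1**2+v[1]**2+2*L1*v[1]*np.cos(2.68))]
p,L2=fsolve(f,[.104,.081]); print("p,L2",p,L2)
for k in (0,.12,.3,.4,.5,.6,.7,.8):
    d2=L1**2+L2**2+2*L1*L2*np.cos(k-.12)
    a=fsolve(lambda a:np.sum(P(a[0],p)**2)-d2,1.3)[0]; q=P(a,p)
    b=np.arctan2(q[1],q[0])+np.arctan2(L2*np.sin(k-.12),L1+L2*np.cos(k-.12))
    print(k,"lid",np.degrees(a),"lower",np.degrees(b))
o,z=ori(0,-1)
bot.goto(W(.02,-.175,.24),o)
bot.move_linear(W(.021,-.156,.20),o)
F0=readout.get_obs()["wrist_force"]
hit=bot.move_linear(W(.021,-.156,.111),vel=.06,force_limit=6)
ob=readout.get_obs(); print(hit,chest(ob["tool_pos"]))
F1=ob["wrist_force"]; close(25); bot.sleep(.3); ob=readout.get_obs()
print(F0,F1,ob["wrist_force"],ob["moment"],ob["finger_gap"],ob["finger_force"],chest(ob["tool_pos"]),ob["clock"])
np.save("F1.npy",F1)
import cv2
im=eyes.read_camera("wrist"); cv2.imwrite("pics/w2.png",im)
E
```

```text
p,L2 0.09250245190073167 0.07265518475628513
0 lid 79.99999999999999 lower 47.562470646789244
0.12 lid 80.22951852474475 lower 50.66228774012407
0.3 lid 79.71397978809446 lower 55.64350977322739
0.4 lid 78.98740684458969 lower 58.577745860778
0.5 lid 77.95564015931888 lower 61.62482694266242
0.6 lid 76.62948761308101 lower 64.77765035751803
0.7 lid 75.02211216925491 lower 68.02757689166702
0.8 lid 73.14844607735681 lower 71.36461346287312
False [ 0.021 -0.156  0.112]
[-0.732 -0.316  0.388] [-0.386 -0.023 -0.448] [ 4.655 -2.927 -2.8  ] [-0.47  -0.959 -0.119] 0.010953178575945468 24.660440683364868 [ 0.022 -0.156  0.111] 7.15
```

View pics/w2.png

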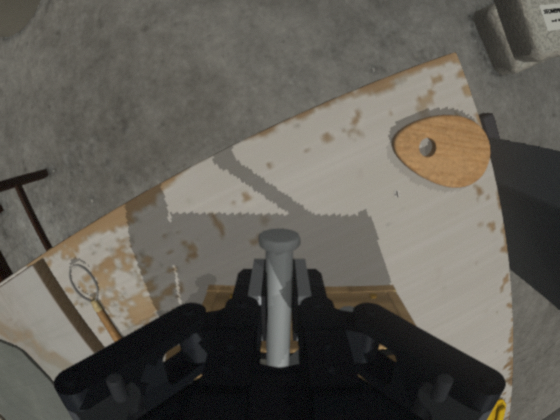

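```bash
python3 - <<'E'
from wr import *
np.set_printoptions(precision=1,suppress=True)
F1=np.load("F1.npy"); o,z=ori(0,-1)
b0=np.radians(54.); start=readout.get_obs()["tool_pos"]
rc=0.
for i in range(1,15):
    b=b0+np.radians(1.5*i); u=np.cos(b)*ex+np.sin(b)*ez; t=-np.sin(b)*ex+np.cos(b)*ez
    u0=np.cos(b0)*ex+np.sin(b0)*ez
    tgt=start+.084*(u-u0)+rc*u
    bot.move_linear(tgt,o,vel=.02)
    F=readout.get_obs()["wrist_force"]-F1; fr,ft=F@u,F@t
    print(1.5*i,"fr %.1f ft %.1f fy %.1f rc %.2f"%(fr,ft,F@ey,rc*1e3))
    if abs(fr)>35: print("stop");break
    if abs(fr)>5: rc+=np.clip(fr*5e-5,-.001,.001)
ob=readout.get_obs(); print(chest(ob["tool_pos"])*1e3,ob["finger_gap"]*1e3,ob["clock"])
import cv2; im=eyes.read_camera("side"); cv2.imwrite("pics/s2.png",cv2.resize(im[115:250,225:365],None,fx=4.4,fy=4.4,interpolation=cv2.INTER_CUBIC))
E
```

```text
1.5 fr 0.3 ft -6.2 fy 0.5 rc 0.00
3.0 fr 1.5 ft -6.7 fy 0.5 rc 0.00
4.5 fr -0.2 ft -6.8 fy -0.1 rc 0.00
6.0 fr 1.5 ft -7.0 fy 0.8 rc 0.00
7.5 fr 1.1 ft -6.8 fy 0.4 rc 0.00
9.0 fr 1.4 ft -5.5 fy 0.9 rc 0.00
10.5 fr 1.8 ft -7.2 fy 1.5 rc 0.00
12.0 fr 1.1 ft -5.4 fy 1.3 rc 0.00
13.5 fr 1.6 ft -6.2 fy 1.3 rc 0.00
15.0 fr 2.5 ft -6.8 fy 0.3 rc 0.00
16.5 fr 2.2 ft -6.4 fy 1.8 rc 0.00
18.0 fr 4.1 ft -6.1 fy 1.4 rc 0.00
19.5 fr 3.4 ft -6.2 fy 1.6 rc 0.00
21.0 fr 4.0 ft -5.6 fy 1.5 rc 0.00
[  -3.3 -155.6  126.2] 10.679667442789297 10.8083
```

View pics/s2.png

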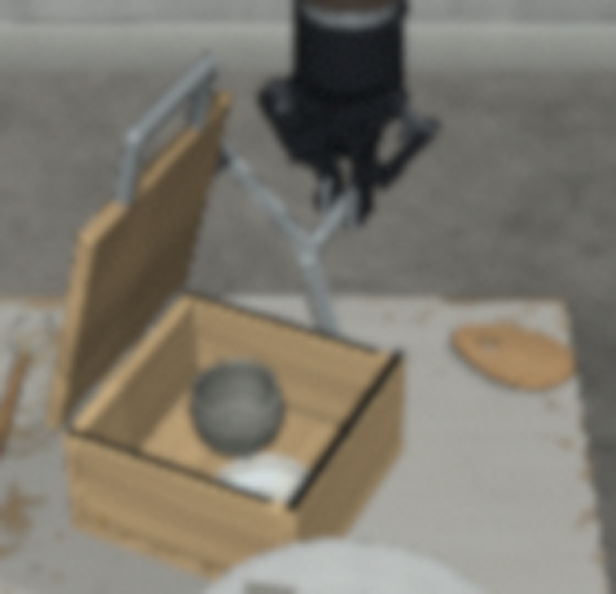

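The knee is clearly folded past centre; the lid is still up, with the bar centre now at crop (171,102). I'll let go and move to the bar.

```bash
python3 - <<'E'
from wr import *
import cv2,pickle
np.set_printoptions(precision=3,suppress=True)
release(); bot.sleep(.2)
o,z=ori(0,-1); p=readout.get_obs()["tool_pos"]
bot.move_linear(p+.05*ez-.02*ey,o,vel=.1); bot.move_linear(p+.26*ez-.04*ey-.03*ex,o,vel=.2)
r=ray("side",(171/4.4+224.6,102/4.4+114.6)); s=-((r[0]-C)@ey)/(r[1]@ey); B=r[0]+s*r[1]; print("bar",chest(B))
d=chest(B)-[.085,0,.09]; a=np.arctan2(d[2],-d[0])-.006/.22; print("lid deg",np.degrees(a),np.hypot(d[0],d[2]))
o,z=ori(.6,-1)
bot.goto(B-.10*z,o)
m=eyes.camera_model("wrist"); cv2.imwrite("pics/w3.png",eyes.read_camera("wrist")); cv2.imwrite("pics/s3.png",cv2.resize(eyes.read_camera("side")[90:225,200:340],None,fx=4.4,fy=4.4,interpolation=cv2.INTER_CUBIC))
pickle.dump(m,open("w3.pkl","wb")); print(chest(readout.get_obs()["tool_pos"]),readout.get_obs()["clock"])
E
```

```text
bar [ 0.037 -0.     0.302]
lid deg 75.82573740166366 0.21754893702337413
[-0.018 -0.001  0.385] 14.625
```

View pics/w3.png

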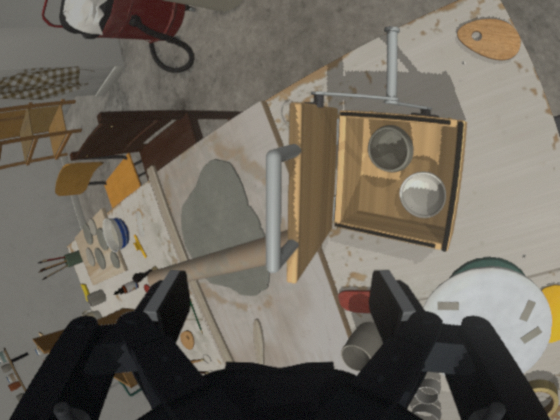

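The wrist view shows the bar from (273,153) to (273,268). I'll intersect its centre with the side ray and grasp.

```bash
python3 - <<'E'
from wr import *
import pickle; m=pickle.load(open("w3.pkl","rb"))
for w in ((273,156),(273.5,211),(274,266)):
    o,d=wray(m,w)
    # point on ray at hinge radius .2201
    f=lambda s:np.hypot((o+s*d-C)@ex-.085,(o+s*d)[2]-.09)-.2201
    from scipy.optimize import brentq
    ss=np.linspace(.03,.25,45); v=[f(s) for s in ss]; r=[brentq(f,ss[i],ss[i+1]) for i in range(44) if v[i]*v[i+1]<0]
    print(w,[chest(o+s*d) for s in r])
r=ray("side",(171/4.4+224.6,102/4.4+114.6)); print([x if i else chest(x) for i,x in enumerate(isect([wray(m,(273.5,211)),r]))])
E
```

```text
(273, 156) [array([ 0.0415, -0.0471,  0.3058])]
(273.5, 211) []
(274, 266) []
[array([ 0.0415, -0.0034,  0.3012]), [np.float64(2.4), np.float64(2.4)]]
```

```bash
sed -i 's/^def bar/C=C+.004*ex-.002*ey\ndef bar/' kin.py; python3 - <<'E'
from wr import *
np.set_printoptions(precision=1,suppress=True)
o,z=ori(.6,-1); a0=np.radians(75.5); B=bar(a0); print(chest(B)*1e3)
hit=bot.move_linear(B+G*z,o,vel=.08,force_limit=8); bot.sleep(.2)
F1=readout.get_obs()["wrist_force"]; np.save("F2.npy",F1); print(hit,F1)
close(30); bot.sleep(.3); ob=readout.get_obs(); print("gap",ob["finger_gap"]*1e3,ob["finger_force"],ob["wrist_force"]-F1)
if hit or ob["finger_gap"]<.008: raise SystemExit("no grasp")
rc=0
for deg in [73.5,71]+list(range(67,6,-4)):
    a=np.radians(deg); u=-np.cos(a)*ex+np.sin(a)*ez; t=np.sin(a)*ex+np.cos(a)*ez
    bot.move_linear(bar(a)+G*z+rc*u,o,vel=.05)
    ob=readout.get_obs(); F=ob["wrist_force"]-F1; fr,ft=F@u,F@t
    print(deg,"fr %.1f ft %.1f fy %.1f rc %.2f gap %.1f"%(fr,ft,F@ey,rc*1e3,ob["finger_gap"]*1e3))
    if abs(fr)>30 or abs(ft)>20 or ob["finger_gap"]<.008: print("stop");break
    if abs(fr)>3: rc+=np.clip(fr*1e-4,-.0015,.0015)
np.save("rc.npy",rc); ob=readout.get_obs(); print(chest(ob["tool_pos"])*1e3,ob["clock"])
E
```

```text
[ 35.7   0.  304.5]
False [-0.3 -0.9  0.4]
gap 10.670926180902873 29.199897050857544 [ 3.5 -1.  -0.6]
73.5 fr -1.2 ft 3.0 fy 0.6 rc 0.00 gap 10.8
71 fr 1.7 ft 1.8 fy 1.9 rc 0.00 gap 10.5
67 fr 5.4 ft 1.5 fy 3.1 rc 0.00 gap 10.9
63 fr 5.5 ft 1.0 fy 2.5 rc 0.54 gap 10.6
59 fr 6.6 ft -0.6 fy 4.1 rc 1.09 gap 10.6
55 fr 4.6 ft -0.0 fy 6.3 rc 1.76 gap 10.6
51 fr 3.0 ft -0.8 fy 7.5 rc 2.22 gap 10.9
47 fr 2.9 ft -0.8 fy 8.4 rc 2.52 gap 11.0
43 fr 3.2 ft -1.3 fy 7.3 rc 2.52 gap 10.8
39 fr 0.9 ft -1.5 fy 7.7 rc 2.84 gap 10.6
35 fr -2.0 ft -1.6 fy 6.9 rc 2.84 gap 10.9
31 fr -4.4 ft -2.5 fy 7.4 rc 2.84 gap 10.9
27 fr -3.6 ft -1.5 fy 8.2 rc 2.40 gap 10.9
23 fr -3.2 ft -2.6 fy 7.0 rc 2.05 gap 11.0
19 fr -3.2 ft -2.8 fy 7.5 rc 1.73 gap 10.6
15 fr -3.4 ft -3.5 fy 8.1 rc 1.41 gap 10.4
11 fr -2.3 ft -2.8 fy 6.4 rc 1.07 gap 11.1
7 fr -3.1 ft -2.2 fy 6.6 rc 1.07 gap 10.5
[-125.6    0.2  105.2] 25.3917
```

```bash
python3 - <<'E'
from wr import *
F1=np.load("F2.npy"); o,z=ori(.6,-1); p=readout.get_obs()["tool_pos"]
def ft(): return readout.get_obs()["wrist_force"][2]-F1[2]
dz=0; log=[]
while dz<.042:
    f=ft(); log.append((round(dz*1e3,1),round(f,1)))
    if f>=7.6: break
    dz+=.0015 if f<-1 else .0006 if f<4 else .0003
    bot.move_linear(p-dz*ez,o,vel=.015); bot.sleep(.05)
print(log[::3],log[-4:])
for i in range(12):
    bot.sleep(.1); f=ft(); print(round(f,1),end=" ")
    if abs(f-8)>1: dz+=np.clip((8-f)*1e-4,-.0005,.0003); bot.move_linear(p-dz*ez,o,vel=.01)
print(chest(readout.get_obs()["tool_pos"]),readout.get_obs()["clock"]); np.save("dz.npy",dz)
E
```

```text
[(0.0, np.float64(-2.6)), (4.5, np.float64(-1.0)), (8.1, np.float64(-0.6)), (11.7, np.float64(-0.8)), (13.5, np.float64(-1.2)), (16.2, np.float64(0.6))] [(15.6, np.float64(0.0)), (16.2, np.float64(0.6)), (16.8, np.float64(6.6)), (17.1, np.float64(9.1))]
9.4 8.4 7.7 8.4 7.9 7.7 7.6 7.2 7.6 7.8 8.4 8.3 [-0.1272  0.0002  0.0875] 32.1417
```

```bash
python3 - <<'E'
from wr import *
import cv2
F1=np.load("F2.npy"); o,z=ori(.6,-1)
for i in range(6):
    F=readout.get_obs()["wrist_force"]-F1
    if F[2]<1.5: break
    bot.move_linear(readout.get_obs()["tool_pos"]+.0003*ez,o,vel=.01); bot.sleep(.05)
print(F); release(); bot.sleep(.2); print(readout.get_obs()["wrist_force"]-F1)
p=readout.get_obs()["tool_pos"]
bot.move_linear(p-.06*z,o,vel=.05); bot.move_linear(p-.12*z+.06*ez,o,vel=.15); bot.sleep(.3)
im=eyes.read_camera("side"); cv2.imwrite("pics/s4.png",cv2.resize(im[115:265,200:360],None,fx=4,fy=4,interpolation=cv2.INTER_CUBIC))
print(readout.get_obs()["wrist_force"]-F1,readout.get_obs()["clock"])
E
```

```text
[ 5.04703897  3.52383002 -0.9020645 ]
[-0.20421223  1.17398316 -0.46239   ]
[-0.08502791  0.67194257 -0.87985427] 36.3333
```

View pics/s4.png

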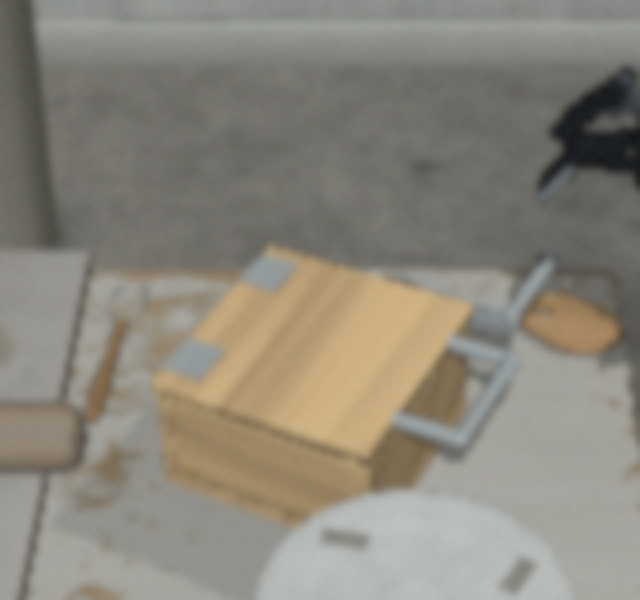

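The picture shows the lid shut flat (panel from about (160,380) to (470,310)), the bar free at (480,400), and the gripper clear at upper right.

```bash
python3 -c "
from station import workorder
print(workorder.sign_off())"
```

```text
the job is handed in; nothing more can be done
None
```

The chest is shut and handed in: the stay was folded past centre, the lid lowered and pressed on the seal at about 8 N for over a second, then let go with the gripper clear; no verdict came back from the sign-off.

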